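# Stand a rinsed tile specimen in the test rack

## Robot

A 7-joint arm with a two-finger parallel gripper is mounted at the origin on a cart in front of the work surface, level with it; the furniture and walls round the work are solid. World frame = base frame: x ahead of the robot, y to its left, z up, the work surface at z = 0. Lengths are in mm, angles in rad, forces in N, time in s.
With the tool pointing down it reaches from about 400 to 875 mm from the base axis. Payload 19.3 kg.
Tool frame: the origin (TCP) lies at the very end of the fingers, on their centre line; the grasp point (between the pads) lies 19 mm behind it (grip_point_offset is the z of the grasp point in the tool frame, in mm); z points along the fingers, x is the direction in which the jaws open and shut, and the axes are right-handed (so a half turn about z gives the same grasp; the last joint's range is limited). The gripper opens to 85 mm and grips with 20 to 120 N. Pads are 22 mm wide; open, the fingers measure 114 mm over their backs; the gripper's body (76 mm by 85 mm) begins 54 mm behind the grasp point. The pads swing forward as they close: fully open they stand 13 mm farther back than shut.
Start: joints at [-1.386, 0.521, -0.036, 1.599, 0.021, 1.021, -0.113], TCP at [157.552, 604.807, 231.291] pointing down, gripper open.
Joint ranges: [-2.91, 2.91], [-0.3, 2.13], [-1.5, 1.42], [0.17, 2.43], [-1.26, 4.41], [0.16, 1.93], [-2.52, 2.52]. Speed limits (rad/s): [1.89, 1.89, 2.39, 2.39, 3.01, 3.01, 3.01].

## Interface

Orientations are given as a 3x3 rotation matrix whose columns are the frame's x, y, z axes.
In Python, from workcell import movep, movel, goto_joints, open_gripper, clamp, wait, inverse_kinematics, read_state, camera, PlanningError, finish_job, grip_point_offset gives the robot as it stands. Calls block until the motion is done:
- movep(position, orientation): joint-space move of the TCP to a pose.
- movel(position, frame=None, max_speed=150, guard=None): straight line of the TCP; frame=None keeps the orientation; max_speed is the mean speed in mm/s. With guard (N) it stops when the force on the tool has changed by that much, and returns True; else False.
- goto_joints(angles): joint-space move.
- open_gripper() and clamp(): open the fingers fully, or close them until they stop; the grip force is fixed at half the most.
- wait(seconds).
- inverse_kinematics(position, orientation): joint angles nearest the present ones, or None.
- read_state(): the state.
- camera(name): name is "side" or "top"; returns a dict with "image" (420x560x3 uint8, blue, green, red), "range_z" (420x560 float32, mm along the optical axis (not along the pixel's ray), 0 where there is no reading), "fx", "fy", "cx", "cy" (pixels), "dist_coeffs" ([k1, k2, p1, p2, k3] as OpenCV has them; the pictures are not rectified), "cam_to_world" (4x4, takes a point from camera to world coordinates). Camera axes: x right, y up, looking along -z (the intrinsics and any distortion apply to the point x, -y, -z); pixel columns grow to the right and rows downward; lengths in mm; the calibration is good to about 2 mm. A picture is of the moment at which its call begins.
A pose or a line that the arm cannot do raises PlanningError and nothing moves.
- finish_job(): hands the job in, once; it reports no verdict.
The state is a dict: "time": time; "qpos": joint angles; "qvel": joint speeds; "joint_efforts": joint torques, N m; "eef_pos": TCP position; "tool_rot": TCP orientation; "ft_force": force on the tool from outside, world axes, zero at the start; "torque": the same for the moment, N m; "finger_gap": finger opening in mm.
Only numpy, scipy, OpenCV 4.12 (cv2) and the standard library are available. Lean on these libraries where they do the work, as an engineer would, in place of code of your own. Each camera call takes 0.05 s, during which the arm holds its last target. There are 200 camera calls.

## Task

Take the rinsed ceramic tile off the wire draining easel and stand it on its short edge in the empty slot of the wire specimen rack, beside the others. A spring clip in the slot holds the tile back, so press it down until it is fully home on the floor wires, then let go. Do not knock the tiles that already stand in the rack.

Things in the scene. Friction and masses are not known exactly. Their poses are not given: they have to be found in the camera images.
- tile: The loose tile to move, 0.23 kg, ceramic, 120 x 90 x 10 mm: white glazed face, red-brown ribbed back. Origin in its middle; x along the 120 mm, y along the 90 mm, z out of the glazed face. It lies on the easel glazed face up, leaning 60 degrees from level, x pointing down the slope, right and ahead; its upper short edge is 0.13 m above the bench. Either short edge may go down.
- easel: Fixed draining easel of 6 mm steel wire, 66 mm wide, 74 deep, 88 high. Two sloping runners 60 mm apart carry the lower 72 mm of the tile, hooks 20 mm high stop its lower edge; the tile's upper 48 mm stand free, so face and back can be pinched there. Origin on the bench, 24 mm in from the foot of its high side; x points level to the low side, right and ahead of the robot.
- rack: Fixed steel wire rack, 112 mm (x) by 206 mm (y), 72 mm high; origin on the bench under its middle, z up. Four slots at y = -69, -23, 23, 69 mm hold tiles upright, faces to +y and -y. Floor wires' tops are 12.5 mm up. Uprights at x = +-28 mm leave 13.6 mm up to 55 mm high, flaring to 26 mm at 72 mm; rails at x = +-53 mm, 26 mm high, leave 100 mm for the tile's width; end hoops 65 mm high.
- slot (a point): Empty slot: point on its floor, 12.5 mm above the bench, where the middle of the tile's lower edge belongs; axes as the rack's. From the +y side a sprung wire hairpin, 21 mm wide, flared on top, reaches in 35 to 68 mm above the bench. Friction stops a tile; 5 to 15 N downward takes the tile past it to the floor, pinched to the -y uprights (2 mm off the middle), upper edge 132.5 mm above the bench.
- tile_b: One of three like tiles already clipped in the rack's other slots, upper edges 132.5 mm above the bench; origin on the bench under the middle of its slot, axes as the rack's.
- tile_c: The second tile already in the rack, as tile_b.
- tile_d: The third tile already in the rack, as tile_b.

How it is judged (in metres and radians):
At the end, for the whole second after the job is handed in: The tile stands on a short edge in the rack's empty slot, within 5 degrees of upright, its lower edge down on the floor wires (within 2.5 mm), its middle within 5 mm of the slot's middle across the slot and 10 mm along it, released and at rest (z of tile in the frame of slot between 0.056 and 0.0625 m and x of tile in the frame of slot between -0.01 and 0.01 m and y of tile in the frame of slot between -0.005 and 0.005 m and angle between the x axis of tile and the z axis of slot, either way round below 0.09 rad and angle between the z axis of tile and the y axis of slot, either way round below 0.12 rad and linear speed of tile below 0.02 m/s and contact force between tile and the fingers below 0.1 N); the robot touches nothing.
It fails at once if a tile already in the rack is knocked (more than 20 N) (contact force between any of tile_b, tile_c, tile_d and anything else above 20 N).
It also fails if it takes over 51 s, if anything falls off the work surface, if the arm or the gripper's body presses on something with over 40 N, if the wrist force passes 120 N, or if a joint passes its speed limit or range.

## Working session

There is one attempt and no reset: what is moved stays moved. The work goes in short steps, each a Python script; the robot and the scene stay as the last script left them, time stands still between calls to the robot, and variables do not carry over. Pictures are saved under pics/ and viewed, about 8 in all and at most 12, crops included, and the job is handed in when it is done.

```bash
mkdir -p pics; ls; cat > h.py <<'E'
import numpy as np, cv2
from workcell import *
def cloud(c):
    K=np.array([[c['fx'],0,c['cx']],[0,c['fy'],c['cy']],[0,0,1.]])
    h,w=c['range_z'].shape
    u,v=np.meshgrid(np.arange(w),np.arange(h))
    p=cv2.undistortPoints(np.stack([u,v],-1).reshape(-1,1,2).astype(np.float64),K,np.array(c['dist_coeffs'])).reshape(h,w,2)
    z=c['range_z'].astype(float)
    P=np.stack([p[...,0]*z,-p[...,1]*z,-z,np.ones_like(z)],-1)@np.array(c['cam_to_world']).T
    P=P[...,:3]; P[z<=0]=np.nan
    return P
E
python3 - <<'E'
from h import *
for n in("top","side"):
    c=camera(n); cv2.imwrite(f'pics/{n}0.png',c['image']); P=cloud(c); np.savez(f'{n}0.npz',P=P,img=c['image'])
    print(n,c['fx'],c['dist_coeffs'],np.round(c['cam_to_world'],2).tolist(),np.isnan(P[...,0]).mean())
s=read_state();print(s['time'],s['tool_rot'],grip_point_offset)
E
```

```text
pics
top 380.6919690232006 [-0.08632302  0.          0.          0.          0.        ] [[-0.07, 0.98, -0.2, 326.45], [-1.0, -0.07, 0.01, -7.6], [-0.01, 0.2, 0.98, 934.06], [0.0, 0.0, 0.0, 1.0]] 0.176921768707483
side 458.07542816430254 [-0.07759403  0.          0.          0.          0.        ] [[0.91, 0.23, -0.34, 131.79], [-0.41, 0.54, -0.74, -801.37], [0.02, 0.81, 0.59, 706.59], [0.0, 0.0, 0.0, 1.0]] 0.004047619047619047
0.1 [[ 2.52037519e-01  9.67717452e-01 -1.50778231e-04]
 [ 9.67716965e-01 -2.52037545e-01 -9.75875396e-04]
 [-9.82373426e-04  1.00046562e-04 -9.99999512e-01]] -18.700000000000003
```

View pics/top0.png

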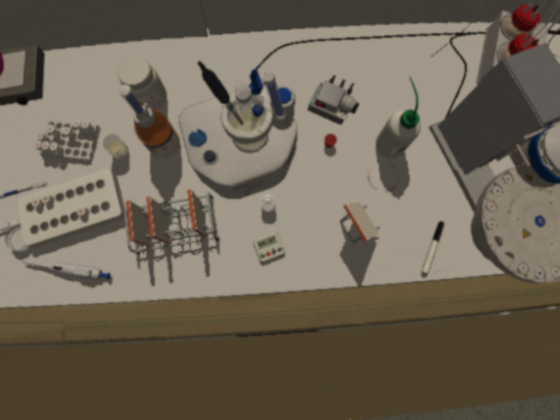

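View pics/side0.png

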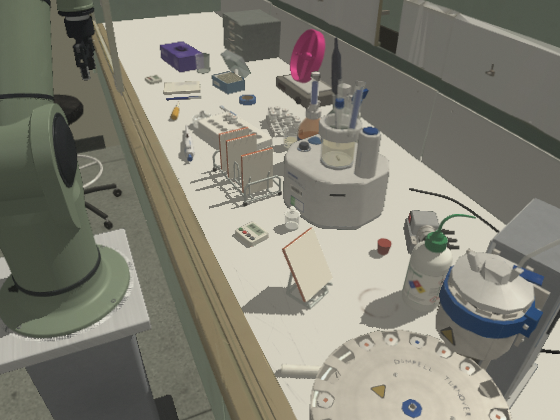

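Top view: the rack is around px (127–215, 190–255), with tiles at columns ~130, 152 and 195 and the gap at ~173. The easel and tile are at ~(360,220). Next I'll get geometry from the depth clouds.

```bash
python3 - <<'E'
from h import *
t=np.load('top0.npz');s=np.load('side0.npz')
P=t['P'];Q=s['P']
a=P[185:260,120:222]; print('rack top', [np.round(x,0) for x in (P[190,130],P[250,175],P[220,360],P[205,350],P[228,378])])
# rack tiles: z 120..140 pts
for n,C,(r0,r1,c0,c1) in(('top',P,(180,262,118,224)),('side',Q,(110,215,200,290))):
    R=C[r0:r1,c0:c1].reshape(-1,3);m=(R[:,2]>80)&(R[:,2]<140)
    print(n,m.sum(),'zmax',np.nanmax(R[:,2]))
    X=R[m]; 
    np.save(n+'_rack.npy',X)
# easel tile by plane fit
for n,C,(r0,r1,c0,c1) in(('top',P,(195,245,338,385)),('side',Q,(220,310,275,340))):
    R=C[r0:r1,c0:c1].reshape(-1,3);R=R[(R[:,2]>35)&(R[:,2]<140)]
    best=None;rng=np.random.default_rng(0)
    for _ in range(800):
        p=R[rng.choice(len(R),3,False)];nn=np.cross(p[1]-p[0],p[2]-p[0]);l=np.linalg.norm(nn)
        if l<100: continue
        nn/=l;k=np.abs((R-p[0])@nn)<2.5
        if best is None or k.sum()>best.sum(): best=k
    X=R[best];m=X.mean(0);nv=np.linalg.svd(X-m)[2][2];nv*=np.sign(nv[2])
    print(n,len(R),len(X),'c',m,'n',nv,'tilt',np.degrees(np.arccos(nv[2])),'az',np.degrees(np.arctan2(nv[1],nv[0])),'z',X[:,2].min(),X[:,2].max())
    az=np.arctan2(nv[1],nv[0]);th=np.radians(60);zx=np.array([np.sin(th)*np.cos(az),np.sin(th)*np.sin(az),np.cos(th)])
    xx=np.array([np.cos(th)*np.cos(az),np.cos(th)*np.sin(az),-np.sin(th)]);yy=np.cross(zx,xx)
    print(' x ext',np.percentile((X@xx),[0,1,99,100]),'y ext',np.percentile(X@yy,[0,1,99,100]),'z',np.median(X@zx),(X@zx).std(), 'axes',xx,yy)
b=lambda f,x,y,w,h,k:cv2.resize(f[y:y+h,x:x+w],None,fx=k,fy=k,interpolation=cv2.INTER_CUBIC)
A=b(t['img'],118,180,108,86,5);B=b(s['img'],200,110,96,100,5)
B=cv2.resize(B,(0,0),fx=.0+430/B.shape[0],fy=430/B.shape[0])
A=cv2.resize(A,(380,int(A.shape[0]*380/A.shape[1])));o=np.zeros((430,800,3),np.uint8);o[:A.shape[0],:380]=A;o[:,385:385+B.shape[1]]=B[:,:415]
cv2.imwrite('pics/crop1.png',np.clip(o*1.5,0,255).astype(np.uint8))
E
```

```text
rack top [array([599., 351.,   1.]), array([437., 236.,   1.]), array([ 463., -202.,  107.]), array([ 497., -183.,  110.]), array([ 453., -262.,   29.])]
top 1341 zmax 143.79359916335534
side 1648 zmax 142.64486038189432
top 673 563 c [ 464.88614414 -208.86913094   93.47730133] n [ 0.36701534 -0.77493314  0.51456619] tilt 59.03153712070925 az -64.65734167758598 z 35.09829412840884 133.78380454657292
 x ext [ 65.33617326  66.15890486 179.2414762  180.90379588] y ext [286.29916846 287.19522918 375.36442976 376.37614972] z 382.91748862652685 1.1627781290250523 axes [ 0.21401543 -0.45188206 -0.8660254 ] [9.03764119e-01 4.28030860e-01 2.77555756e-17]
side 2031 1828 c [ 466.44119165 -215.58710513   85.13289484] n [ 0.36468699 -0.78305723  0.50381026] tilt 59.74759366909172 az -65.02756793372949 z 35.061255968647174 133.69505905983465
 x ext [ 65.97429191  67.72978162 179.03059552 181.11870834] y ext [287.49685054 289.06613818 378.14515351 380.33777226] z 382.3954645170255 1.0827668744266685 axes [ 0.21109107 -0.45325551 -0.8660254 ] [0.90651103 0.42218214 0.        ]
```

View pics/crop1.png

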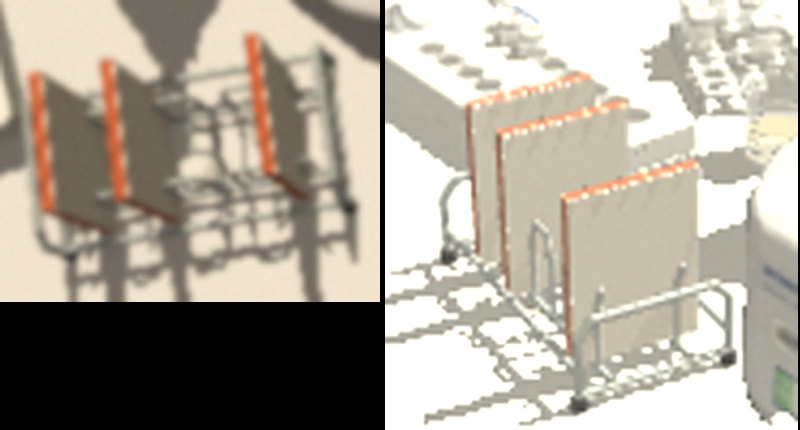

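Crop: the hairpin stands in the empty third slot (side crop ≈(540,260)), and the neighbouring tiles show white faces towards the side camera. Now the rack frame.

```bash
python3 - <<'E'
from h import *
for n in('top','side'):
    X=np.load(n+'_rack.npy')
    # yaw search: sharpest histogram of y coordinate over z in 90..140
    best=None
    for yaw in np.radians(np.arange(-45,45,.25)):
        d=np.array([-np.sin(yaw),np.cos(yaw)]);y=X[:,:2]@d
        h=np.histogram(y,np.arange(y.min(),y.max()+2,2))[0];sc=(h.astype(float)**2).sum()
        if best is None or sc>best[0]:best=(sc,yaw)
    yaw=best[1];e=np.array([np.cos(yaw),np.sin(yaw)]);d=np.array([-e[1],e[0]])
    print(n,'yaw',np.degrees(yaw))
    y=X[:,:2]@d
    h,b=np.histogram(y,np.arange(np.floor(y.min()),y.max()+2,2))
    print(list(zip(b.astype(int),h)))
    # tops
    T=X[X[:,2]>126]; yt=T[:,:2]@d
    lab=cv2.kmeans(yt.astype(np.float32),3,None,(3,50,.1),5,cv2.KMEANS_PP_CENTERS)[1].ravel()
    for k in np.argsort([yt[lab==i].mean() for i in range(3)]):
        q=T[lab==k];xx=q[:,:2]@e
        print('  tile top y',np.percentile(q[:,:2]@d,[2,50,98]).round(1),'x',np.percentile(xx,[1,99]).round(1),'z',np.percentile(q[:,2],[50,98]).round(1),len(q))
# hairpin etc: points in empty slot region, both cams, z 30-75
E
```

```text
top yaw 6.000000000000001
[(np.int64(33), np.int64(4)), (np.int64(35), np.int64(5)), (np.int64(37), np.int64(7)), (np.int64(39), np.int64(6)), (np.int64(41), np.int64(11)), (np.int64(43), np.int64(7)), (np.int64(45), np.int64(9)), (np.int64(47), np.int64(8)), (np.int64(49), np.int64(8)), (np.int64(51), np.int64(7)), (np.int64(53), np.int64(7)), (np.int64(55), np.int64(5)), (np.int64(57), np.int64(7)), (np.int64(59), np.int64(4)), (np.int64(61), np.int64(3)), (np.int64(63), np.int64(4)), (np.int64(65), np.int64(2)), (np.int64(67), np.int64(3)), (np.int64(69), np.int64(2)), (np.int64(71), np.int64(2)), (np.int64(73), np.int64(1)), (np.int64(75), np.int64(1)), (np.int64(77), np.int64(0)), (np.int64(79), np.int64(1)), (np.int64(81), np.int64(0)), (np.int64(83), np.int64(0)), (np.int64(85), np.int64(0)), (np.int64(87), np.int64(0)), (np.int64(89), np.int64(0)), (np.int64(91), np.int64(0)), (np.int64(93), np.int64(0)), (np.int64(95), np.int64(0)), (np.int64(97), np.int64(0)), (np.int64(99), np.int64(0)), (np.int64(101), np.int64(0)), (np.int64(103), np.int64(3)), (np.int64(105), np.int64(1
[... 5716 characters left out ...]
p.int64(0)), (np.int64(221), np.int64(0)), (np.int64(223), np.int64(0)), (np.int64(225), np.int64(0)), (np.int64(227), np.int64(0)), (np.int64(229), np.int64(0)), (np.int64(231), np.int64(0)), (np.int64(233), np.int64(0)), (np.int64(235), np.int64(2)), (np.int64(237), np.int64(28)), (np.int64(239), np.int64(68)), (np.int64(241), np.int64(100)), (np.int64(243), np.int64(63)), (np.int64(245), np.int64(36)), (np.int64(247), np.int64(10)), (np.int64(249), np.int64(8)), (np.int64(251), np.int64(1))]
  tile top y [ 6.5 25.4 60.6] x [557.8 591.4] z [136.  139.7] 57
  tile top y [ 75.8 104.7 111.8] x [479.7 598.5] z [131. 138.] 123
  tile top y [192.4 204.8 248.6] x [479.7 568.8] z [131.  134.4] 211
```

```bash
cat >> h.py <<'E'
def U(*a): 
    v=np.array(a,float);return v/np.linalg.norm(v)
az=np.radians(-64.85);th=np.radians(60)
tz=np.array([np.sin(th)*np.cos(az),np.sin(th)*np.sin(az),np.cos(th)])
tx=np.array([np.cos(th)*np.cos(az),np.cos(th)*np.sin(az),-np.sin(th)]);ty=np.cross(tz,tx)
def Rz(z,x): return np.column_stack([x,np.cross(z,x),z])
DN=np.array([0,0,-1.])
E
python3 - <<'E'
from h import *
P=np.load('top0.npz')['P'];Q=np.load('side0.npz')['P']
cs=[]
for n,C,(r0,r1,c0,c1) in(('top',P,(195,245,338,385)),('side',Q,(220,310,275,340))):
    R=C[r0:r1,c0:c1].reshape(-1,3);R=R[(R[:,2]>60)&(R[:,2]<140)]
    R=R[np.abs(R@tz-382.6)<3]
    X,Y,Z=R@tx,R@ty,R@tz
    c=tx*(np.percentile(X,1)+60)+ty*(np.percentile(Y,1)+np.percentile(Y,99))/2+tz*(np.median(Z)-5)
    print(n,np.percentile(X,1),np.percentile(Y,[1,99]),np.median(Z),'centre',c,'upper z',(c-60*tx)[2]);cs.append(c)
# rack faces
for n in('top','side'):
    X=np.load(n+'_rack.npy')
    yaw=np.radians(6.1)
    for it in range(3):
        e=np.array([np.cos(yaw),np.sin(yaw)]);d=np.array([-e[1],e[0]]);x,y=X[:,:2]@e,X[:,:2]@d
        sl=[];f=[]
        for y0 in(105,197,243.5):
            m=(np.abs(y-y0)<(2.5 if n=='top' else 5))&(X[:,2]<128)&(x<570)&(x>475)
            a=np.polyfit(x[m]-523,y[m],1);sl.append(a[0]);f.append(a[1])
        yaw+=np.mean(sl)
    print(n,np.degrees(yaw),np.round(np.degrees(sl),2),np.round(f,1))
yaw=np.radians(6.1);e=np.array([np.cos(yaw),np.sin(yaw)]);d=np.array([-e[1],e[0]])
for n,C in(('top',P),('side',Q)):
    R=C.reshape(-1,3);x,y=R[:,:2]@e-523,R[:,:2]@d-156
    for lo,hi in((20,40),(40,56),(56,80)):
        m=(np.abs(x)<50)&(np.abs(y)<30)&(R[:,2]>lo)&(R[:,2]<hi)
        print(n,lo,hi,[tuple(q) for q in np.c_[x[m],y[m],R[m,2]].round().astype(int).tolist()][:40])
for s in(1,-1):
    for cc,RR in((cs[0]-35*tx,Rz(tx,s*tz)),(np.r_[e*523+d*156,150],Rz(DN,s*np.r_[d,0]))):
        q=inverse_kinematics(cc,RR);print(s,None if q is None else np.round(q,2))
E
```

```text
top 66.52428516928669 [288.85518058 376.61132385] 381.9529717314214 centre [ 466.81350148 -211.35938163   78.90324071] upper z 130.8647649405081
side 67.99071916117664 [287.75843754 376.66351573] 383.20639826574416 centre [ 467.11367386 -213.22764205   78.25998489] upper z 130.22150911771973
top 6.008800048939654 [-0.12 -0.17  0.07] [104.8 196.4 243.7]
side 6.096715937197076 [ 0.11 -0.24  0.14] [104.8 197.  243.4]
top 20 40 [(29, -9, 39), (28, -6, 36), (27, -8, 36), (29, -9, 29), (28, 9, 36), (27, -8, 26), (28, -9, 20), (27, 11, 30), (28, 10, 25), (9, 6, 38), (9, 3, 39), (9, 6, 28), (-9, 3, 39), (-9, 8, 29), (-9, 6, 27), (-28, -9, 38), (-27, 9, 36), (-30, -8, 35), (-28, -8, 26), (-30, 11, 40), (-29, 10, 33), (-28, 9, 25), (-49, -15, 26), (-50, -18, 25), (-50, -3, 26), (-49, 12, 25), (-49, 27, 25)]
top 40 56 [(30, -9, 47), (29, 9, 54), (27, -7, 51), (28, -8, 46), (27, 12, 53), (27, 10, 52), (28, 9, 47), (27, 11, 40), (10, 8, 50), (9, 5, 50), (9, 3, 50), (10, 2, 46), (-8, 9, 55), (-8, 7, 54), (-8, 5, 51), (-8, 3, 50), (-9, 5, 43), (-27, -9, 49), (-27, 9, 55), (-29, -7, 51), (-29, -8, 4
[... 851 characters left out ...]
-29, -10, 27), (-30, -11, 25)]
side 40 56 [(-28, 11, 51), (-26, 7, 52), (-28, 10, 48), (-24, 11, 46), (-27, 12, 43), (-26, 9, 45), (-28, -8, 55), (-31, 5, 45), (-25, 9, 41), (-26, -5, 49), (-27, 5, 41), (-27, -8, 48), (-30, -12, 47), (-28, -9, 42)]
side 56 80 [(-29, 24, 73), (-25, 27, 70), (-29, 18, 73), (-25, 21, 70), (-27, 16, 70), (-28, 13, 68), (-25, 15, 67), (-28, 14, 65), (-27, 11, 66), (-30, 11, 64), (-28, 9, 64), (-28, 9, 61), (-28, 9, 58), (-29, 6, 57), (-30, -15, 68), (-29, -11, 63), (-29, -11, 59)]
1 [-0.15  0.49  0.15  2.32  1.32  0.42 -2.41]
1 [-0.53  0.5   0.04  1.89 -0.02  0.75  1.2 ]
-1 [-0.3   0.52  0.35  2.33  1.28  0.32  0.76]
-1 [-0.94  0.59  0.62  1.91 -0.47  0.79 -1.53]
```

```bash
cat >> h.py <<'E'
C0=np.array([467.0,-212.3,78.6]); G=C0-35*tx; RG=Rz(tx,-tz)
yaw=np.radians(6.05);e=np.array([np.cos(yaw),np.sin(yaw),0]);d=np.array([-e[1],e[0],0])
S0=e*523+d*156.7
RR=Rz(DN,d)
E
python3 - <<'E'
from h import *
P=np.load('side0.npz')['P'].reshape(-1,3)
m=(P[:,0]>400)&(P[:,0]<800)&(P[:,1]>-50)&(P[:,1]<320);print('max z near',np.nanmax(P[m,2]))
for p,R in((G-90*tx,RG),(G-90*tx+[0,0,150],RG),(G+[0,0,150],RG),(S0+[0,0,400],RR),(S0+[0,0,300],RR),(S0+[0,0,140],RR),([157.5,604.8,420],read_state()['tool_rot']),(G-60*tx,RG)):
    q=inverse_kinematics(p,R);print(None if q is None else np.round(q,2))
E
```

```text
max z near 424.51264627362195
[-0.4   0.29  0.32  2.32  0.89  0.53  1.13]
[-0.64  0.01  0.51  2.14  0.63  0.93  1.51]
[-0.43  0.19  0.46  2.2   0.68  0.64  1.5 ]
[-0.63  0.26  0.16  1.57 -0.04  1.32  1.21]
[-0.59  0.33  0.12  1.73 -0.04  1.09  1.21]
[-0.53  0.52  0.03  1.89 -0.02  0.73  1.19]
[-1.4   0.4  -0.02  1.31  0.01  1.43 -0.1 ]
[-0.36  0.37  0.32  2.33  0.99  0.45  1.04]
```

```bash
python3 - <<'E'
from h import *
movel([157.5,604.8,400],max_speed=250)
movep(S0+[0,0,400],RR); print(read_state()['time'])
movep(G-80*tx+[0,0,60],RG); print(read_state()['time'])
movel(G-60*tx,RG,max_speed=200)
c=camera('side');cv2.imwrite('pics/s1.png',cv2.resize(c['image'][150:330,220:460],None,fx=3,fy=3));print(read_state()['time'],read_state()['ft_force'])
E
```

```text
2.825
4.3167
4.9083 [ 0.33808675  0.49679397 -0.31230977]
```

View pics/s1.png

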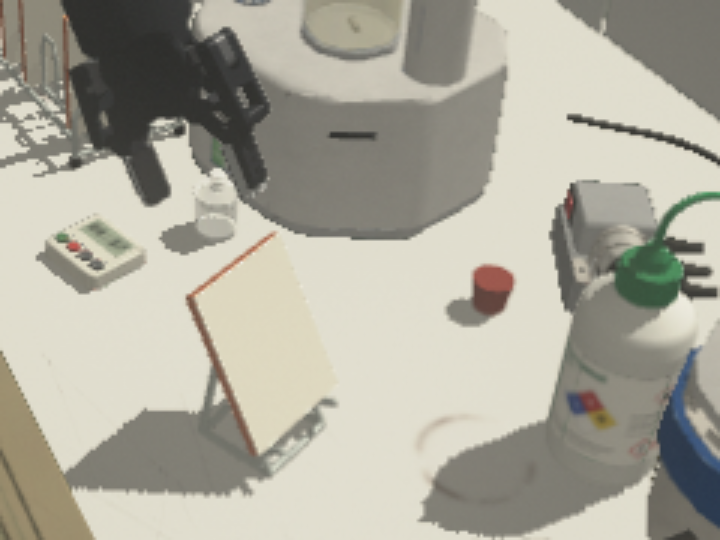

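The open fingers, px (150,195) and (255,180), straddle the tile's upper edge line (190–275, 297–235). Continue to the grasp and lift.

```bash
python3 - <<'E'
from h import *
hit=movel(G,RG,max_speed=80,guard=8); print('hit',hit,read_state()['eef_pos'],G)
if not hit:
    clamp(); s=read_state();print(s['time'],s['finger_gap'],s['ft_force'])
    movel(G-110*tx,RG,max_speed=150)   # out along the slope
    s=read_state();print(s['time'],s['finger_gap'],s['ft_force'])
    c=camera('side');cv2.imwrite('pics/s2.png',cv2.resize(c['image'][100:330,180:420],None,fx=2.5,fy=2.5))
E
```

```text
hit False [ 459.73805859 -196.38619245  109.25657681] [ 459.56268342 -196.45903027  108.91088913]
6.4833 8.61784885101275 [-0.07863008  0.49494277  6.8683202 ]
7.3667 8.797956543936166 [-0.32860129 -0.28041495 -2.93571679]
```

View pics/s2.png

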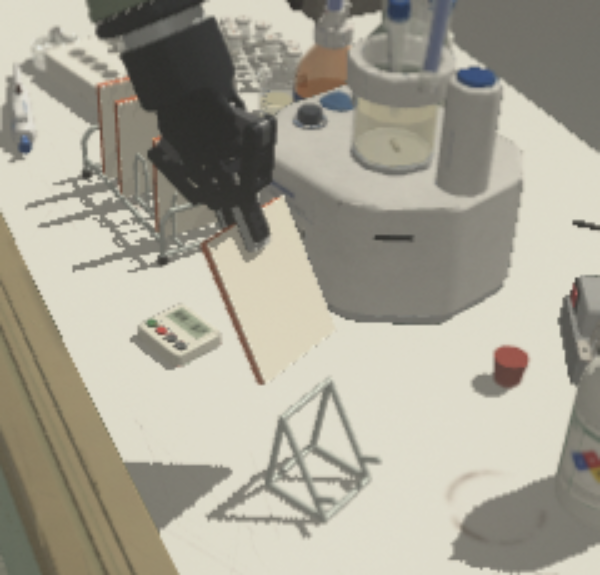

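Tile held by its upper edge (px ≈(255,225)), hanging square, and the easel is empty. Carry it to the slot and measure it in the hand.

```bash
cat >> h.py <<'E'
def handtile(zt):
    """held tile in rack axes: zt = approx TCP height"""
    out=[]
    for n in('side','top'):
        c=camera(n);R=cloud(c).reshape(-1,3)
        x,y=R@e-523,R@d-156
        m=(np.abs(x)<60)&(np.abs(y)<12)&(R[:,2]>zt-100)&(R[:,2]<zt-2)
        X=np.c_[x,y,R[:,2]][m]
        print(n,len(X))
        if len(X)>60:
            f=X[:,1]<np.percentile(X[:,1],60)+0
            A=np.c_[X[:,0],X[:,2]-zt+60,np.ones(len(X))];w=np.ones(len(X),bool)
            for _ in range(6):
                k=np.linalg.lstsq(A[w],X[w,1],rcond=None)[0];r=X[:,1]-A@k;w=np.abs(r)<max(2,1.5*r[w].std())
            lo=X[:,2]<zt-45
            print('  -y face at mid',k[2].round(2),'yaw err deg',np.degrees(k[0]).round(2),'tilt deg',np.degrees(k[1]).round(2),'x ext',np.percentile(X[lo&w,0],[1,99]).round(1),'zmin',X[w,2].min().round(1),w.sum(), r[w].std().round(2))
        cv2.imwrite(f'pics/h_{n}_{int(zt)}.png',c['image'])
E
python3 - <<'E'
from h import *
p=G-110*tx; p[2]=320; movel(p,RG,max_speed=200)
movep(S0+[0,0,320],RR); movel(S0+[0,0,250],RR,max_speed=200); wait(.2)
s=read_state();print(s['time'],s['finger_gap'],s['ft_force'],s['eef_pos']-S0)
handtile(250)
E
python3 -c "
import cv2;i=cv2.imread('pics/h_side_250.png');cv2.imwrite('pics/s3.png',cv2.resize(i[60:220,180:340],None,fx=3.5,fy=3.5))"
```

```text
10.1833 8.895065159814962 [-0.34633446 -0.27717154 -2.30351015] [5.53503688e-01 1.31252183e-01 2.51302834e+02]
side 1097
  -y face at mid -3.7 yaw err deg -0.05 tilt deg -0.08 x ext [-43.6  45.5] zmin 154.9 788 1.08
top 362
  -y face at mid -3.63 yaw err deg -0.28 tilt deg -0.14 x ext [-43.9  27.9] zmin 154.9 334 0.5
```

View pics/s3.png

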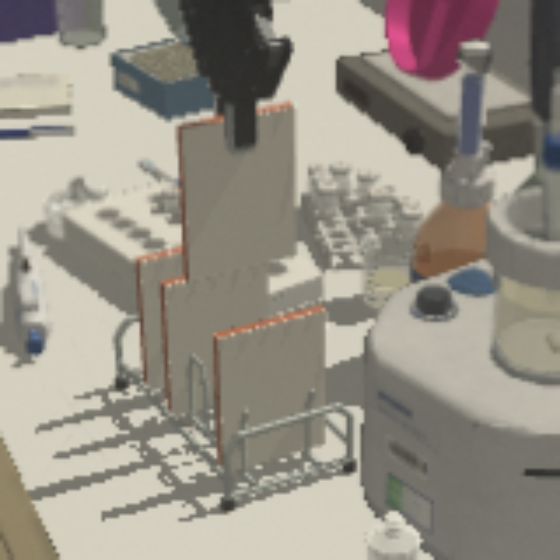

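Held tile hangs between the neighbours: face at -3.7 mm (the seat is at -5), yaw and tilt ≈0, x centred to about 1 mm. Lowering with a guard.

```bash
python3 - <<'E'
from h import *
for z,v,g in((172,100,8),(150,40,18),(136,25,22)):
    h=movel(S0+[0,0,z],RR,max_speed=v,guard=g);s=read_state()
    print(z,h,s['time'],(s['eef_pos']-S0).round(1),'f rack',[(s['ft_force']@a).round(1) for a in(e,d)],s['ft_force'][2].round(1),s['torque'].round(2))
    if h: break
c=camera('side');i=c['image'];cv2.imwrite('pics/s4.png',cv2.resize(i[80:220,190:320],None,fx=4,fy=4))
E
```

```text
172 False 11.2167 [3.000e-01 1.000e-01 1.725e+02] f rack [np.float64(0.6), np.float64(0.3)] -2.6 [-0.04 -0.05 -0.  ]
150 False 11.9167 [ 1.0e-01 -0.0e+00  1.5e+02] f rack [np.float64(0.4), np.float64(-0.0)] -1.7 [-0.06  0.    0.02]
136 False 12.625 [-2.000e-01 -1.000e-01  1.358e+02] f rack [np.float64(0.8), np.float64(-0.7)] -5.3 [-0.19 -0.28 -0.01]
```

View pics/s4.png

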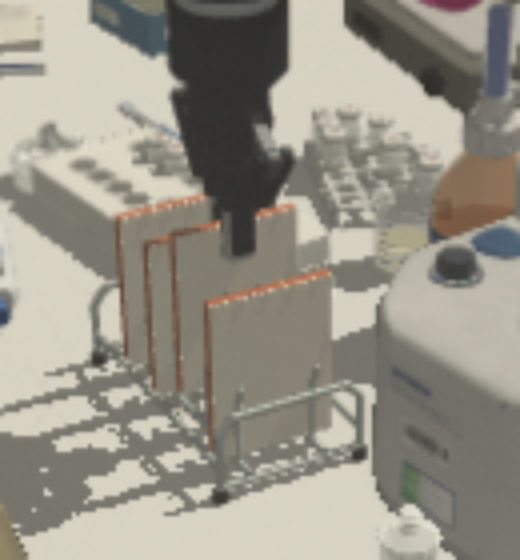

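Tile is entering the slot between its neighbours: its upper edge, px (172–295, 235–205), stands above theirs, and the fingertips (240,250) are above the neighbours' tops. Release, retreat, check.

```bash
python3 - <<'E'
from h import *
wait(.2);print(read_state()['ft_force'].round(1))
open_gripper(); s=read_state();print(s['time'],s['finger_gap'],s['ft_force'].round(1))
movel(S0+[0,0,210],RR,max_speed=150); wait(.2)
clamp();s=read_state();print(s['time'],s['ft_force'].round(1))
i=[]
for n in('side','top'):
    c=camera(n);i.append(c['image']);R=cloud(c).reshape(-1,3);x,y=R@e-523,R@d-156
    m=(np.abs(x)<60)&(np.abs(y)<20)&(R[:,2]>120)&(R[:,2]<185)
    X=np.c_[x,y,R[:,2]][m];t=X[X[:,2]>np.percentile(X[:,2],98)-4]
    print(n,'top z',np.percentile(X[:,2],[90,98]).round(1),'y',np.percentile(t[:,1],[2,50,98]).round(1),'x',np.percentile(t[:,0],[2,98]).round(1),len(t))
cv2.imwrite('pics/s5.png',np.hstack([cv2.resize(i[0][90:210,190:300],(385,420)),cv2.resize(i[1][175:265,115:205],(415,420))]))
E
```

```text
[ 0.7 -0.7 -5.7]
13.6 85.81680569254395 [ 0.2  0.6 -0.4]
15.2083 [-0.2  0.8  0.2]
side top z [159.6 161.4] y [-7.3 -2.   4.3] x [-43.   41.5] 81
top top z [160.8 161.8] y [-3.2  1.2  5.6] x [-44.1  11.4] 115
```

View pics/s5.png

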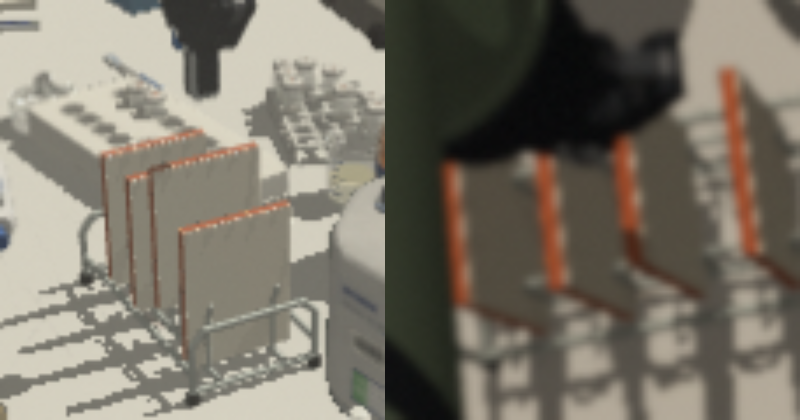

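Released tile stands upright in the clip, upper edge at z≈161 and centred. Press it down with closed fingers.

```bash
python3 - <<'E'
from h import *
movel(S0+[0,0,166],RR,max_speed=120)
for z in (158,150,142,136,129):
    h=movel(S0+[0,0,z],RR,max_speed=25,guard=28);s=read_state()
    print(z,h,s['time'],(s['eef_pos']-S0).round(1),'f',[(s['ft_force']@a).round(1) for a in(e,d)],s['ft_force'][2].round(1))
    if h: break
E
```

```text
158 False 16.2917 [  0.  -0. 158.] f [np.float64(0.5), np.float64(-0.2)] 0.0
150 False 16.7583 [-1.000e-01 -1.000e-01  1.498e+02] f [np.float64(-0.3), np.float64(-0.4)] 0.0
142 False 17.225 [-1.000e-01 -1.000e-01  1.419e+02] f [np.float64(0.1), np.float64(0.2)] 1.1
136 False 17.6167 [-1.000e-01 -0.000e+00  1.358e+02] f [np.float64(0.6), np.float64(0.0)] 0.4
129 True 17.8917 [  2.3   0.6 132.3] f [np.float64(2.7), np.float64(-0.3)] 9.9
```

```bash
python3 - <<'E'
from h import *
s=read_state();print(s['ft_force'].round(1),(s['eef_pos']-S0).round(1))
movel(S0+[0,0,230],RR,max_speed=150); wait(.2)
i=[]
for n in('side','top'):
    c=camera(n);i.append(c['image']);R=cloud(c).reshape(-1,3);x,y=R@e-523,R@d-156
    m=(np.abs(x)<60)&(np.abs(y)<20)&(R[:,2]>100)&(R[:,2]<185)
    X=np.c_[x,y,R[:,2]][m];t=X[X[:,2]>np.percentile(X[:,2],98)-4]
    print(n,'top z',np.percentile(X[:,2],[90,98]).round(1),'y',np.percentile(t[:,1],[2,50,98]).round(1),'x',np.percentile(t[:,0],[2,98]).round(1),len(t))
cv2.imwrite('pics/s6.png',np.hstack([cv2.resize(i[0][90:210,190:300],(385,420)),cv2.resize(i[1][175:265,115:205],(415,420))]))
E
```

```text
[ 2.7 -0.   9.9] [  2.3   0.6 132.3]
side top z [131.9 134. ] y [-8.7 -2.8  3.2] x [-43.   43.8] 71
top top z [132.7 133.6] y [-4.6 -0.3  4.3] x [-43.4  30.7] 138
```

View pics/s6.png

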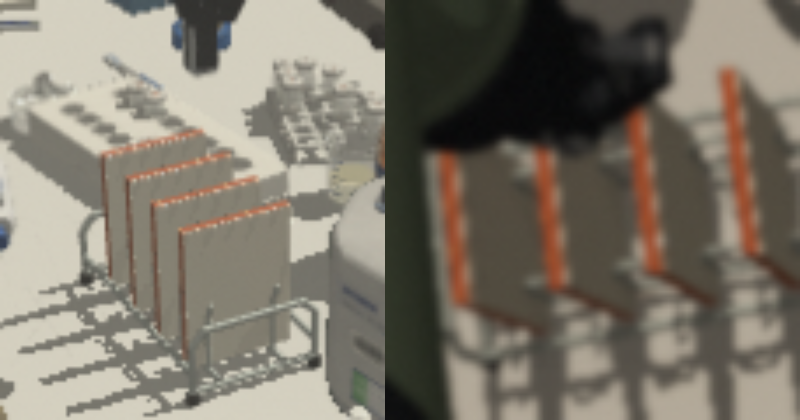

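All four upper edges are now level in both views (new tile z≈133, y centred). One confirming press to see that it does not sink further, then retreat and hand in.

```bash
python3 - <<'E'
from h import *
movel(S0+[0,0,138],RR,max_speed=120)
h=movel(S0+[0,0,129],RR,max_speed=15,guard=28);s=read_state();print(h,(s['eef_pos']-S0).round(1),s['ft_force'].round(1))
movel(S0+[0,0,260],RR,max_speed=150); wait(.5)
for n in('side','top'):
    R=cloud(camera(n)).reshape(-1,3);x,y=R@e-523,R@d-156
    for k in(-46,0,46,92):
        m=(x<20)&(x>-40)&(np.abs(y-k)<9)&(R[:,2]>120)&(R[:,2]<145);Z=R[m,2];t=m&(R[:,2]>128)
        print(n,k,np.percentile(Z,[85,95]).round(1),'y',np.percentile(y[t]-k,[5,50,95]).round(1))
s=read_state();print(s['time'],s['ft_force'].round(1))
finish_job()
E
```

```text
True [  1.    0.4 132.2] [-1.1 -1.  14.1]
side -46 [132.5 133.2] y [-6.4 -3.5  2.6]
side 0 [132.2 133.5] y [-7.1 -3.9  2.5]
side 46 [132.6 133.6] y [-7.6 -2.7  2.6]
side 92 [132.4 133.7] y [-8.1 -3.6  3.4]
top -46 [133.2 134.5] y [-5.1 -0.9  3.7]
top 0 [132.9 133.7] y [-4.4 -0.5  4. ]
top 46 [132.7 133.8] y [-5.5 -1.3  3.4]
top 92 [133.1 134.1] y [-4.  -0.8  2.7]
22.0083 [-0.1 -0.7 -0.2]
the job is handed in; nothing more can be done
```

The tile is standing in the empty slot, down on the floor wires and released. I handed the job in at about 22 s of the 51 s; no verdict is reported.

I pinched the tile by its upper edge on the easel and lowered it into the slot until the clip held it. I let go there, with the fingertips still above the neighbouring tiles. I then pressed it down with closed fingers until the 28 N guard stopped the move, with the tip 132.3 mm above the bench.

- **Seating:** A second press stopped at the same height (132.2 mm). Both cameras put its upper edge level with the other three tiles (about 133 mm).
- **Position:** Across the slot it lines up with the row of other tiles within about 1 mm. Along the slot it looked centred to about 1 mm, though the arm hid part of it from the top camera.
- **Robot:** The gripper is clear of everything, and I saw no contact with the neighbouring tiles.
- **Disagreement:** The force read at the pauses while pressing was close to zero, not the 5 to 15 N expected from the clip. The height checks still show the tile fully home.

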